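# Tip the blanks out of the slide-lid tin

### The job

Pick up the small slide-lid tin of brass blanks with its loose lid pinched shut between the fingers, and carry it like that to the white bowl. There slide the lid wide open while the tin is level, then tip all four blanks into the bowl. Stand the empty tin upright on the bench close beside the bowl, and leave the bowl and everything else where they are.

Things in the scene. Friction and masses are not known exactly. Their poses are not given: they have to be found in the camera images.
- tin: the small slide-lid tin, a folded aluminium tray: 54 mm long (its x axis), 46 mm wide (y), 30 mm high, walls and floor 2 mm. Origin: centre of its underside; x points to its front, z up. It has a floor, a back wall and two side walls (outer faces at y = +-23 mm), but no front wall: the lid's turned-down end closes the front. With lid and blanks about 0.17 kg.
- tin_back (a point): centre of the outer face of the tin's back wall, at x = -27 mm, z = 15 mm in the tin's frame. Squeezing the tin lengthwise, between this wall and the lid's turned-down end, pushes the lid shut and keeps it shut.
- tin_lid (a joint): how far the lid is slid open, in m: 0 = shut, 0.042 = fully open, at its stop. The steel lid runs forwards (tin's +x) in grooves along the tin's top edges and cannot lift out. It is loose: it slides at well under 1 N, and by itself if the tin is tilted or jerked. It starts 5 to 10 mm ajar. When open, the tin's top and front are open, and the lid sticks out in front.
- lid_lip (a point): centre of the outer (front) face of the lid's turned-down end, a plate 46 mm wide and 2.5 mm thick that reaches from 1 to 28.5 mm above the tin's underside and travels with the lid. With the lid shut this point is at x = 29.5 mm, z = 15 mm in the tin's frame.
- lid_ridge (a point): middle of the rear face of the thumb ridge on the lid: a bar 26 mm wide across the tin, 4 mm thick, standing 6 mm above the lid's flat panel (panel 40 mm wide, its top 28 mm above the tin's underside). With the lid shut this point is at x = 10 mm, z = 31 mm in the tin's frame. Pushed forwards (tin's +x) it opens the lid.
- bowl: the white glazed bowl, 140 mm across the rim, 52 mm high, foot 63 mm across, inner floor 5 mm above the bench, 0.38 kg. Origin: centre of its underside.
- blank0: one of the four equal round brass blanks lying in the tin: 18 mm across, 5 mm thick, 11 g, polished (it slides on the tin's floor once this slopes by more than about 20 degrees). Origin: centre of its underside.
- blank1: one of the four equal round brass blanks lying in the tin: 18 mm across, 5 mm thick, 11 g, polished (it slides on the tin's floor once this slopes by more than about 20 degrees). Origin: centre of its underside.
- blank2: one of the four equal round brass blanks lying in the tin: 18 mm across, 5 mm thick, 11 g, polished (it slides on the tin's floor once this slopes by more than about 20 degrees). Origin: centre of its underside.
- blank3: one of the four equal round brass blanks lying in the tin: 18 mm across, 5 mm thick, 11 g, polished (it slides on the tin's floor once this slopes by more than about 20 degrees). Origin: centre of its underside.
- hammer: ball-peen hammer lying on the dark slab: dark wooden handle 270 mm long, steel head 80 mm across. Origin under the middle of the handle, x axis along the handle towards the head.
- bench_block: square steel stamping block, 64 x 64 x 20 mm, lying on the slab. Origin: centre of its underside.
- punch: single square steel punch lying on the bench, 84 mm long, 9 mm thick. Origin under the middle of its shank, x axis along it.
- punch_case: black holder 62 x 46 mm, 30 mm high, full of upright steel punches that rise to 55 mm. Origin: centre of its underside.
- dark_bowl: small empty dark steel bowl, 104 mm across the rim, 40 mm high. Not the one to fill. Origin: centre of its underside.
- jar: closed glass jar with a dark lid, 56 mm across, 72 mm high. Origin: centre of its underside.
- wax_tin: flat round tin, 62 mm across, 23 mm high, closed. Origin: centre of its underside.
Not all that is in view belongs to the job. What is shaped like the tin but purple is not meant.

How it is judged:
By the outcome, as a careful person would: the job done as asked, in the order asked, and still so for the second after the job is handed in, with the robot touching nothing.
It also fails if it takes over 69 s, if anything falls off the work surface, if the arm or the gripper's body presses on something with over 40 N, if the wrist force passes 120 N, or if a joint passes its speed limit or range.

### The arm

A 6-joint arm with a two-finger parallel gripper is mounted at the origin on the work surface. World frame = base frame: x ahead of the robot, y to its left, z up, the work surface at z = 0. Lengths are in mm, angles in rad, forces in N, time in s.
With the tool pointing down it reaches from about 275 to 1000 mm from the base axis. Payload 8.4 kg.
Tool frame: the origin (TCP) lies on the centre line of the jaws, within the pads' length; the fingertips stand 22 mm ahead of it and the grasp point (between the pads) lies 3 mm ahead of it; z points along the fingers, y is the direction in which the jaws open and shut (so a half turn about z gives the same grasp; the last joint's range is limited). The gripper opens to 85 mm and grips with 20 to 120 N. Pads are 22 mm wide; open, the fingers measure 114 mm over their backs; the gripper's body (76 mm by 85 mm) begins 54 mm behind the grasp point. The pads swing forward as they close: fully open they stand 13 mm farther back than shut.
Start: joints at [-1.155, 0.353, 1.633, -0, 1.155, -0.002], TCP at [253.593, -571.243, 253.281] pointing down, gripper open.
Joint ranges: [-2.63, 2.63], [-0.92, 2.1], [0.06, 2.66], [-1.3, 4.44], [0, 2.69], [-3.02, 3.02]. Speed limits (rad/s): [2.22, 2.22, 2.79, 3.14, 3.14, 3.14].

### API

Orientations are given as [roll, pitch, yaw] about the fixed x, y, z axes, in that order (R = Rz(yaw) Ry(pitch) Rx(roll)).
In Python, from rig import r gives the robot as it stands.
- The arm moves only by the tool carry_out, never from a script. Its argument "rows" is text: rows parted by semicolons, each of 5 numbers parted by spaces: the opening, from 0 (shut) to 1 (fully open), then the shift along the tool's x, y, z in units of 30 mm (1.0 is 30 mm), then the turn about the tool's z in units of 8 degrees (1.0 is 8 degrees). A call has 1 to 12 rows; each row shifts and turns the commanded pose from where the row before left it, along the tool's axes as they then stand; what a row does not reach is not made up. A row lasts 1/8 s, in which the tool goes at most 62.5 mm and 10.7 degrees, less where a joint would pass 70% of its speed; a pose out of reach is approached as far as the arm can. A call is refused whole if a number of a shift passes 1 or a number of a turn 1, either way. A call with a gripper value outside its range is refused whole. The fingers move at their own pace and stop on an object; "newtons" is the grip in N (left out, the last holds). Time passes only in rows, so rows that do not move let the fingers close. It gives the time, the measured TCP pose, the force and the opening at its end, in the units of the state.
- r.sense(): the state, without advancing time (a new reading comes with each control period).
- r.grab_frame(name): name is "scene" or "top" or "wrist"; returns the picture (384x512x3 uint8, blue, green, red); there is no depth.
- r.get_calibration(name): a dict with "intrinsics" (3x3 intrinsics, pixels), "position" and "rotation" of the camera in the world. Camera axes: x right, y up, looking along -z (the intrinsics and any distortion apply to the point x, -y, -z); pixel columns grow to the right and rows downward; lengths in mm; the calibration is good to about 2 mm. The wrist camera is an equidistant fisheye: a pixel r from the principal point sees the ray r / f radians off the axis. A picture is of the moment at which its call begins: read the wrist's pose just before it. get_calibration takes no time and is no camera call; for the wrist camera it gives the pose at the moment of the call.
- r.sign_off(): hands the job in, once; it reports no verdict.
The state is a dict: "clock": time; "qpos": joint angles; "qvel": joint speeds; "joint_efforts": joint torques, N m; "eef_pos": TCP position; "tcp_rot": TCP orientation; "contact_force": force on the tool from outside, world axes, zero at the start; "wrist_torque": the same for the moment, N m; "opening": opening from 0.0 (shut) to 1.0 (fully open).
Only numpy, scipy, OpenCV 4.12 (cv2) and the standard library are available. Lean on these libraries where they do the work, as an engineer would, in place of code of your own. Each camera call takes 0.05 s, during which the arm holds its last target.

## Working session

There is one attempt and no reset: what is moved stays moved. The work goes in short steps, Python scripts to look and compute and a tool call to move; the robot and the scene stay as the last step left them, time stands still between calls to the robot, and variables do not carry over. Pictures are saved under pics/ and viewed, and the job is handed in when it is done.

Besides the shell and the picture viewer there is one more tool, called after "Call:" as name(argument=value, ...), one argument or row to a line, values as JSON. carry_out: Moves the arm, as the interface text tells. Its arguments: {"type":"object","properties":{"rows":{"type":"string"},"newtons":{"type":"number"}},"required":["rows"]}

```bash
ls; mkdir -p pics; python3 - <<'E'
from rig import r
import cv2
print(r.sense())
for n in("scene","top","wrist"):
    c=r.get_calibration(n);print(n,c)
    cv2.imwrite(f"pics/{n}0.png",r.grab_frame(n))
E
```

```text
pics
{'clock': 0.0, 'qpos': array([-1.15539317e+00,  3.53642213e-01,  1.63416240e+00, -9.00726796e-06,
        1.15521427e+00, -2.39847573e-03]), 'qvel': array([9.53174264e-05, 1.36357867e-04, 9.90416415e-04, 1.53026646e-03,
       6.27787790e-04, 4.41545702e-04]), 'joint_efforts': array([-3.24545195e-03, -6.05259275e+01, -3.42070377e+01, -2.36107871e-04,
        9.23698826e-03, -3.94737299e-06]), 'eef_pos': array([ 253.4054237 , -570.81360602,  252.55328148]), 'tcp_rot': array([-3.14016641e+00,  4.81459580e-06,  4.17805277e-01]), 'contact_force': array([0.40449115, 0.85074501, 0.48770493]), 'wrist_torque': array([-0.07401169,  0.00386095,  0.05282768]), 'opening': 1.001628483294193}
scene {'intrinsics': array([[461.98992736,   0.        , 251.55882414],
       [  0.        , 461.98992736, 191.98414022],
       [  0.        ,   0.        ,   1.        ]]), 'position': array([ 943.19817739, -686.54327644, 1271.20838137]), 'rotation': array([ 0.55178045, -0.011401  ,  0.51129255])}
top {'intrinsics': array([[447.06483063,   0.        , 255.29771219],
       [  0.        , 447.06483063, 188.93599744],
       [  0.        ,   0.        ,   1.        ]]), 'position': array([ 489.77782062,    4.43656095, 1300.55200229]), 'rotation': array([ 0.05252656, -0.00502991, -1.5471978 ])}
wrist {'intrinsics': array([[297.31863964,   0.        , 253.70478387],
       [  0.        , 297.31863964, 193.34359458],
       [  0.        ,   0.        ,   1.        ]]), 'position': array([ 329.49098432, -538.01711199,  373.4395642 ]), 'rotation': array([-3.25295437e-01,  2.26058157e-04, -1.15324592e+00])}
```

View pics/scene0.png

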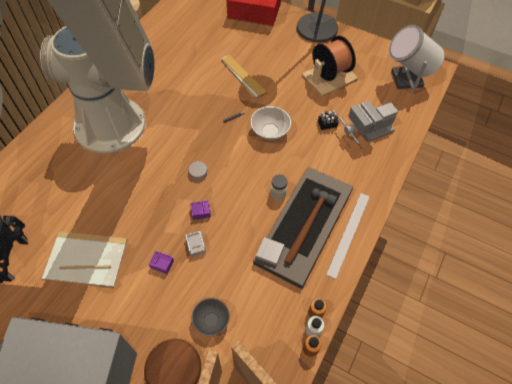

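View pics/top0.png

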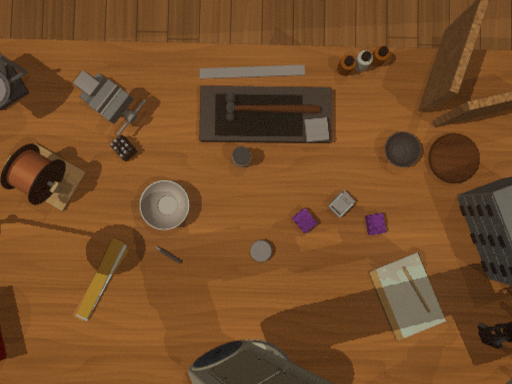

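View pics/wrist0.png

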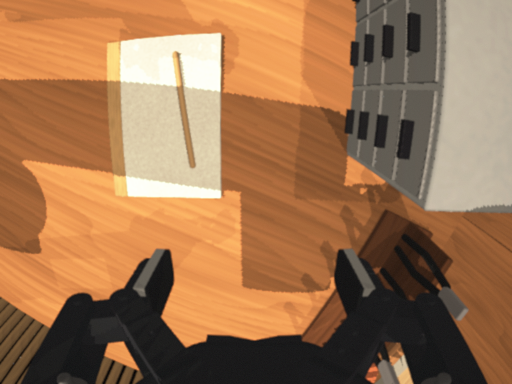

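```bash
cat > h.py <<'E'
import numpy as np, cv2
from scipy.spatial.transform import Rotation as R
def cam(c):
    return np.array(c['intrinsics']),np.array(c['position']),R.from_euler('xyz',c['rotation']).as_matrix()
def ray(c,u,v,fish=False):
    K,p,M=cam(c)
    x=(u-K[0,2])/K[0,0]; y=(v-K[1,2])/K[1,1]
    if fish:
        t=np.hypot(x,y); s=np.sin(t)/t if t>1e-9 else 1
        d=np.array([x*s,-y*s,-np.cos(t)])
    else: d=np.array([x,-y,-1.])
    return p,M@d
def at_z(c,u,v,z,fish=False):
    p,d=ray(c,u,v,fish); return p+d*(z-p[2])/d[2]
def proj(c,P,fish=False):
    K,p,M=cam(c); q=M.T@(np.array(P,float)-p); x,y,z=q[0],-q[1],-q[2]
    if fish:
        rr=np.hypot(x,y);t=np.arctan2(rr,z);s=t/rr if rr>1e-9 else 1/z
        x,y=x*s,y*s
    else: x,y=x/z,y/z
    return np.array([K[0,0]*x+K[0,2],K[1,1]*y+K[1,2]])
def crop(img,x0,y0,x1,y1,s,fn):
    cv2.imwrite(fn,cv2.resize(img[y0:y1,x0:x1],None,fx=s,fy=s,interpolation=cv2.INTER_CUBIC))
E
python3 - <<'E'
from h import *
from rig import r
t=cv2.imread('pics/top0.png');s=cv2.imread('pics/scene0.png')
crop(t,290,170,400,250,7,'pics/t_c.png')
crop(s,140,190,240,280,6,'pics/s_c.png')
crop(t,130,170,200,240,7,'pics/t_b.png')
ct=r.get_calibration('top')
print(at_z(ct,342,204,30),at_z(ct,164.5,205,52), at_z(ct,115,150,0),at_z(ct,170,254,5))
E
```

```text
[ 519.70853743 -247.87556402   30.        ] [504.6650033  251.77354282  52.        ] [662.40163088 412.02345885   0.        ] [364.7649025  240.45461119   5.        ]
```

View pics/t_c.png

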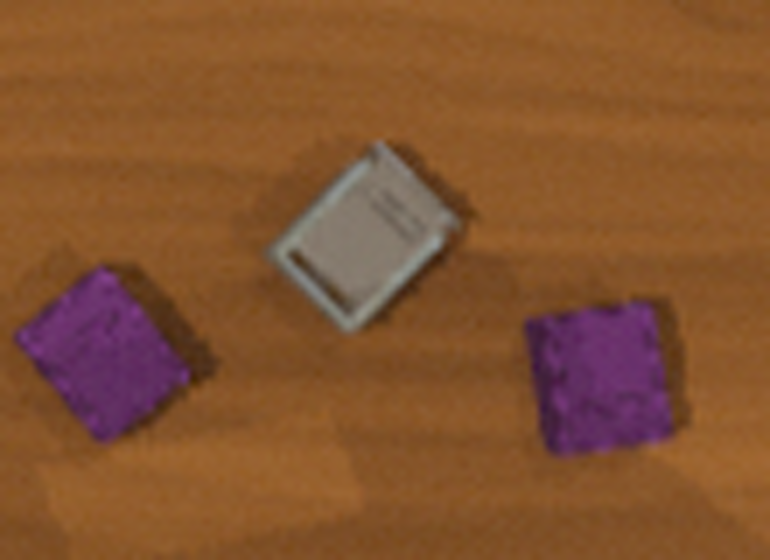

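View pics/s_c.png

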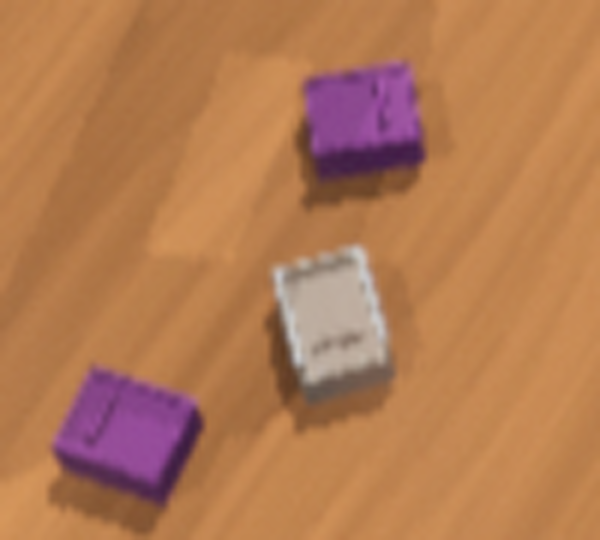

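View pics/t_b.png

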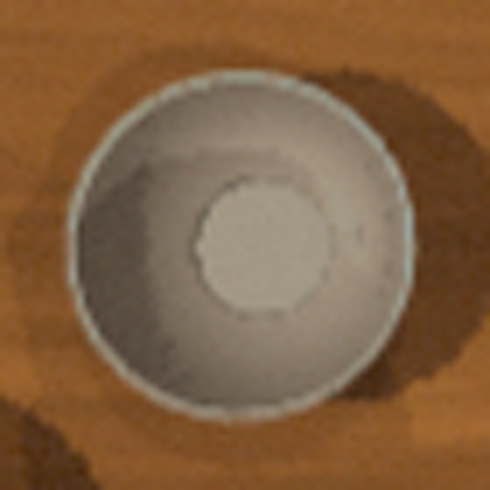

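```bash
python3 - <<'E'
from h import *
from rig import r
ct=r.get_calibration('top');cs=r.get_calibration('scene')
f=lambda u,v:(290+(u+.5)/7-.5,170+(v+.5)/7-.5)
g=lambda u,v:(140+(u+.5)/6-.5,190+(v+.5)/6-.5)
print("top")
for p in [(268,252),(350,332),(380,142),(462,222)]: print(p,at_z(ct,*f(*p),30)[:2])
print("scene")
for p in [(274,266),(362,247),(302,388),(392,366)]: print(p,at_z(cs,*g(*p),29)[:2])
# wrist start camera: bowl by scene rim
for n,(u,v) in dict(jar=(242,157),wax=(261,251),punch=(170,254)).items(): print(n,at_z(ct,u,v,30)[:2])
b=lambda u,v:(130+(u+.5)/7-.5,170+(v+.5)/7-.5)
for p in [(68,245),(414,245),(241,72),(241,418)]: print('rim',at_z(ct,*b(*p),52)[:2])
print('foot inner',at_z(ct,*b(263,246),5))
E
```

```text
top
(268, 252) [ 514.28990833 -207.70293775]
(350, 332) [ 482.65022481 -241.46997401]
(380, 142) [ 560.10245389 -252.62944501]
(462, 222) [ 528.34310936 -286.41051345]
scene
(274, 266) [ 481.34364867 -238.9666154 ]
(362, 247) [ 513.64933898 -208.45368596]
(302, 388) [ 529.63902366 -287.22820232]
(392, 366) [ 561.34025814 -255.8567265 ]
jar [647.12138199  39.75032992]
wax [381.53896914 -20.62732796]
punch [367.17725102 235.90021952]
rim [504.195681  322.0188048]
rim [507.45707317 184.35695692]
rim [574.87795623 255.57703409]
rim [437.1729746  250.85064695]
foot inner [506.23223748 253.47470321   5.        ]
```

Call:
carry_out(
  rows="1 0 0 0 -0.9;1 0 0 0 -0.9;1 0 0 0 -0.9;1 0.93 -0.09 0.15 0;1 0.93 -0.09 0.15 0;1 0.93 -0.09 0.15 0;1 0.93 -0.09 0.15 0;1 0.93 -0.09 0.15 0;1 0.93 -0.09 0.15 0;1 0.93 -0.09 0.15 0;1 0.93 -0.09 0.15 0;1 0.93 -0.09 0.15 0",
  newtons=40,
)

```text
clock: 1.65
eef_pos: [412.5, -374.1, 212.5]
tcp_rot: [-3.141, 0.0, 0.795]
contact_force: [-1.4, -0.6, -0.2]
opening: 0.999
```

```bash
cat > w.py <<'E'
import sys
from h import *
from rig import r
def shot(fn,n='wrist'):
    c=r.get_calibration(n); im=r.grab_frame(n); cv2.imwrite(fn,im); return c,im
if __name__=='__main__':
    import pickle
    c,im=shot(sys.argv[1],sys.argv[2] if len(sys.argv)>2 else 'wrist'); pickle.dump(c,open(sys.argv[1]+'.cal','wb'))
    s=r.sense(); print(s['clock'],s['eef_pos'],s['tcp_rot'],s['opening'])
E
python3 w.py pics/w1.png
```

```text
1.7 [ 413.86487607 -371.86019217  211.86287634] [-3.14015034e+00 -1.47286150e-03  7.95186373e-01] 0.9998186676577858
```

View pics/w1.png

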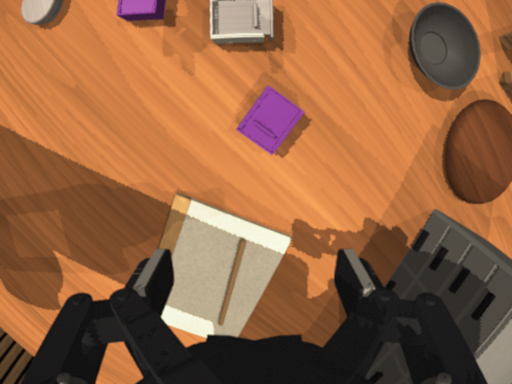

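Call:
carry_out(
  rows="1 0.95 -0.1 0.5 0;1 0.95 -0.1 0.5 0;1 0.6 -0.1 0.5 0;1 0 0 0 0",
)

```text
clock: 2.2
eef_pos: [457.9, -314.1, 166.5]
tcp_rot: [-3.139, 0.001, 0.796]
contact_force: [-0.1, 0.1, 0.1]
opening: 0.995
```

```bash
python3 w.py pics/w2.png; python3 -c "
from h import *
crop(cv2.imread('pics/w2.png'),150,40,380,240,3.4,'pics/w2c.png')"
```

```text
2.25 [ 457.94427857 -314.95832377  167.27043359] [-3.14033795e+00  5.17757299e-04  7.95917042e-01] 1.0006963189127942
```

View pics/w2c.png

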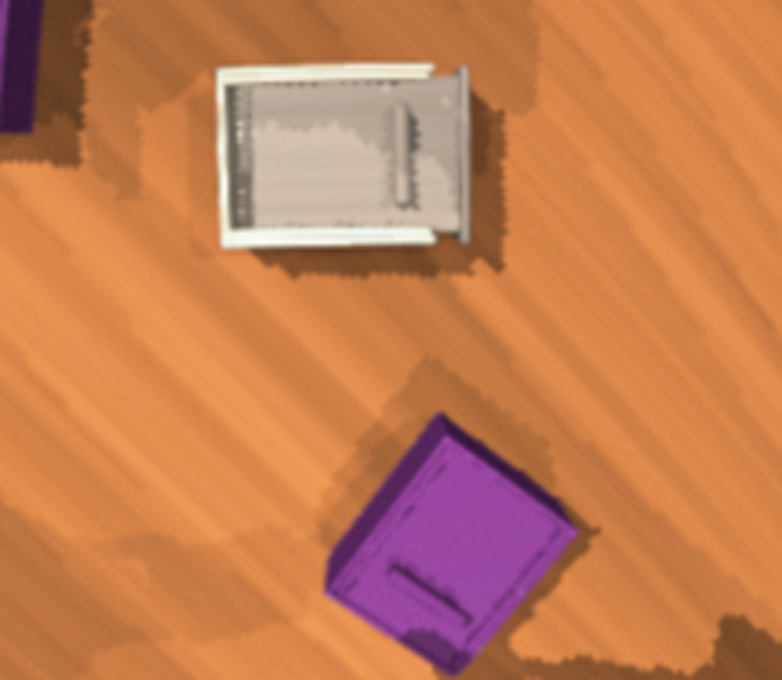

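```bash
python3 - <<'E'
from h import *
import pickle
c=pickle.load(open('pics/w2.png.cal','rb'))
f=lambda p:(150+(p[0]+.5)/3.4-.5,40+(p[1]+.5)/3.4-.5)
g=lambda p,z:at_z(c,*f(p),z,True)[:2]
bl,br,fl,fr,ll,lr=[g(p,z) for p,z in [((217,70),30),((221,247),30),((434,67),30),((436,241),30),((468,68),28.5),((468,242),28.5)]]
print(bl,br,fl,fr,ll,lr)
b=(bl+br)/2;ff=(fl+fr)/2;l=(ll+lr)/2;d=ff-b
print(b,ff,l,np.linalg.norm(d),np.linalg.norm(l-b),np.degrees(np.arctan2(d[1],d[0])),np.linalg.norm(bl-br),np.degrees(np.arctan2(*(bl-br)[::-1])),np.degrees(np.arctan2(*(ll-lr)[::-1])))
u=d/np.linalg.norm(d); print('centre',b+27*u, 'grip',b+28.25*u)
tcp=np.array([457.94,-314.96]);psi=.796
dd=b+28.25*u-tcp
print('dx,dy tool units',(dd@[np.cos(psi),np.sin(psi)])/30,(dd@[np.sin(psi),-np.cos(psi)])/30)
E
```

```text
[ 514.27382124 -208.72740364] [ 482.80329944 -241.60100704] [ 553.10932811 -246.29266685] [ 522.53309397 -278.67655996] [ 559.42361123 -252.22902225] [ 528.33053859 -284.60297647]
[ 498.53856034 -225.16420534] [ 537.82121104 -262.4846134 ] [ 543.87707491 -268.41599936] 54.184310497921174 62.66018344409608 -43.53264814394298 45.508983106443694 46.249188105432914 46.15617748481956
centre [ 518.11307479 -243.7609358 ] grip [ 519.01930231 -244.62189555]
dx,dy tool units 3.0996775219325525 -0.1853808184852594
```

Call:
carry_out(
  rows="1 0.78 -0.05 0.55 -0.08;1 0.78 -0.05 0.55 0;1 0.78 -0.05 0.55 0;1 0.76 -0.04 0.55 0;1 0 0 0.6 0;1 0 0 0.6 0;1 0 0 0.6 0;1 0 0 0.5 0;1 0 0 0.2 0;1 0 0 0 0",
)

```text
clock: 3.5
eef_pos: [518.5, -244.3, 26.4]
tcp_rot: [-3.141, 0.0, 0.806]
contact_force: [-0.3, -1.6, -0.0]
opening: 0.999
```

Call:
carry_out(
  rows="0.9 0 0 0 0;0.82 0 0 0 0;0.75 0 0 0 0;0.7 0 0 0 0;0.65 0 0 0 0;0.4 0 0 0 0;0 0 0 0 0;0 0 0 0 0;0 0 0 0 0",
  newtons=40,
)

```text
clock: 4.62
eef_pos: [518.7, -244.2, 27.5]
tcp_rot: [3.142, -0.0, 0.806]
contact_force: [-2.7, 2.0, 8.8]
opening: 0.647
```

```bash
python3 w.py pics/w3.png
```

```text
4.675 [ 518.71482672 -244.23681709   27.45420235] [ 3.14157235e+00 -6.72077959e-05  8.05933418e-01] 0.6496096662877788
```

View pics/w3.png

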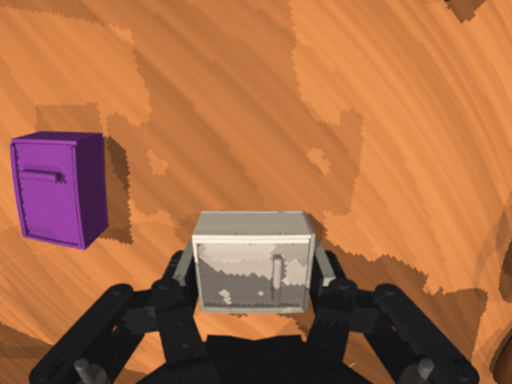

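```bash
cat > plan.py <<'E'
import sys
from h import *
# p0 psi0(deg) p1 psi1(deg) n : print rows, with cos-ramp
def plan(p0,a0,p1,a1,n,ramp=3):
    w=np.minimum(np.minimum(np.arange(1,n+1),np.arange(n,0,-1)),ramp).astype(float);w/=w.sum()
    a=a0;p=np.array(p0,float);p1=np.array(p1,float);tot=p1-p0
    out=[]
    for k in w:
        d=tot*k+0; # world step
        c,s=np.cos(np.radians(a)),np.sin(np.radians(a))
        M=np.array([[c,s,0],[s,-c,0],[0,0,-1]])
        u=np.round(M@d/30,2);t=np.round(-(a1-a0)*k/8,2)
        out.append((*u,t)); a-=t*8
    return out
if __name__=='__main__':
    v=[float(x) for x in sys.argv[1:10]]
    o=plan(v[0:3],v[3],v[4:7],v[7],int(v[8]))
    print(';'.join('G %g %g %g %g'%q for q in o))
    print(np.abs(np.array(o)).max(0))
E
python3 plan.py 518.7 -244.2 80 46.2 506 97 80 180 19
```

```text
G 0.16 -0.16 0 -0.33;G 0.32 -0.31 0 -0.66;G 0.53 -0.41 0 -0.98;G 0.58 -0.34 0 -0.98;G 0.62 -0.25 0 -0.98;G 0.65 -0.17 0 -0.98;G 0.66 -0.08 0 -0.98;G 0.67 0.01 0 -0.98;G 0.66 0.11 0 -0.98;G 0.64 0.19 0 -0.98;G 0.61 0.28 0 -0.98;G 0.56 0.36 0 -0.98;G 0.51 0.43 0 -0.98;G 0.45 0.5 0 -0.98;G 0.37 0.56 0 -0.98;G 0.29 0.6 0 -0.98;G 0.21 0.64 0 -0.98;G 0.08 0.44 0 -0.66;G 0.02 0.22 0 -0.33
[0.67 0.64 0.   0.98]
```

Call:
carry_out(
  rows="0 0 0 -0.1 0;0 0 0 -0.3 0;0 0 0 -0.5 0;0 0 0 -0.5 0;0 0 0 -0.3 0;0 0 0 -0.1 0;0 0 0 0 0",
)

```text
clock: 5.55
eef_pos: [518.7, -244.3, 80.9]
tcp_rot: [3.141, -0.0, 0.806]
contact_force: [0.3, -0.0, -1.9]
opening: 0.649
```

Call:
carry_out(
  rows="0 0.16 -0.16 0 -0.33;0 0.32 -0.31 0 -0.66;0 0.53 -0.41 0 -0.98;0 0.58 -0.34 0 -0.98;0 0.62 -0.25 0 -0.98;0 0.65 -0.17 0 -0.98;0 0.66 -0.08 0 -0.98;0 0.67 0.01 0 -0.98;0 0.66 0.11 0 -0.98;0 0.64 0.19 0 -0.98;0 0.61 0.28 0 -0.98;0 0.56 0.36 0 -0.98",
)

```text
clock: 7.05
eef_pos: [509.9, -22.5, 80.3]
tcp_rot: [-3.141, -0.001, 2.319]
contact_force: [-0.0, -0.3, -2.4]
opening: 0.646
```

Call:
carry_out(
  rows="0 0.51 0.43 0 -0.98;0 0.45 0.5 0 -0.98;0 0.37 0.56 0 -0.98;0 0.29 0.6 0 -0.98;0 0.21 0.64 0 -0.98;0 0.08 0.44 0 -0.66;0 0.02 0.22 0 -0.33;0 0 0 0 0",
)

```text
clock: 8.05
eef_pos: [505.9, 97.2, 80.5]
tcp_rot: [-3.141, -0.001, 3.136]
contact_force: [-0.0, -0.1, -1.4]
opening: 0.647
```

```bash
python3 w.py pics/w4.png
```

```text
8.1 [505.98843225  96.8780443   80.58391613] [-3.14141143e+00 -4.26767832e-04  3.13449080e+00] 0.6463569785470209
```

View pics/w4.png

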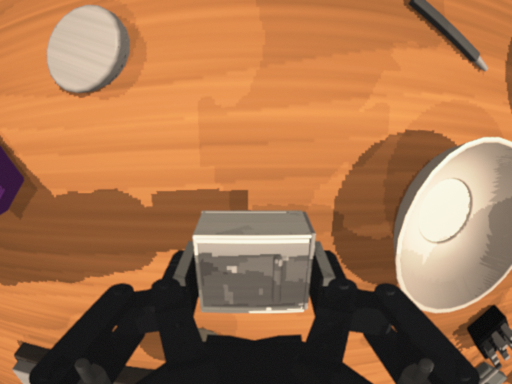

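Call:
carry_out(
  rows="0 0 0 0.2 0;0 0 0 0.5 0;0 0 0 0.5 0;0 0 0 0.3 0;0 0 0 0.18 0;0 0 0 0.07 0;0 0 0 0 0",
)

```text
clock: 8.98
eef_pos: [506.3, 97.0, 28.4]
tcp_rot: [3.142, 0.0, 3.135]
contact_force: [0.3, 0.4, -2.5]
opening: 0.644
```

Call:
carry_out(
  rows="0 0 0 0.04 0;0 0 0 0.03 0;0 0 0 0 0",
)

```text
clock: 9.35
eef_pos: [506.6, 97.0, 27.5]
tcp_rot: [3.141, 0.001, 3.135]
contact_force: [-4.5, -1.4, 13.4]
opening: 0.643
```

Contact with the bench. Release gently, then rise.

Call:
carry_out(
  rows="0.66 0 0 0 0;0.7 0 0 0 0;0.75 0 0 0 0;0.85 0 0 0 0;1 0 0 0 0;1 0 0 0 0;1 0 0 -0.3 0;1 0 0 -0.6 0;1 0 0 -0.9 0;1 0 0 -0.3 0;1 0 0 0 0",
)

```text
clock: 10.72
eef_pos: [506.6, 97.0, 89.8]
tcp_rot: [3.141, 0.002, 3.135]
contact_force: [0.2, -0.6, 0.0]
opening: 1.001
```

```bash
python3 w.py pics/w5.png; python3 w.py pics/t5.png top; python3 -c "
from h import *
crop(cv2.imread('pics/t5.png'),130,150,270,250,5,'pics/t5c.png')"
```

```text
10.775 [506.10286559  96.91832088  89.085059  ] [3.14150854e+00 2.18624181e-04 3.13485476e+00] 0.9971910617039471
10.825 [505.80913671  96.84703841  88.67139794] [-3.14146180e+00 -6.44391530e-04  3.13494534e+00] 0.9984089719154203
```

View pics/w5.png

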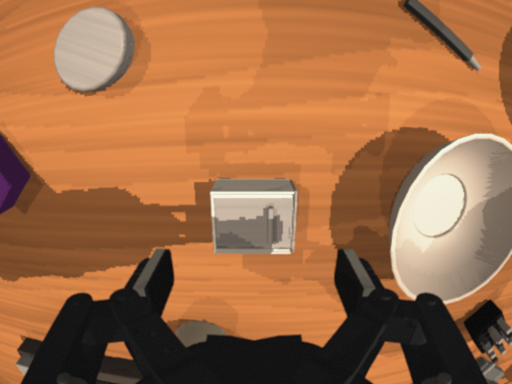

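View pics/t5c.png

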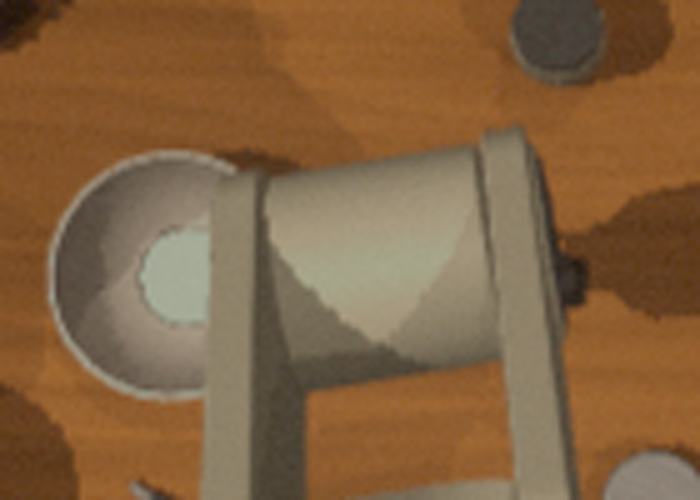

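Call:
carry_out(
  rows="0 0 0 0 0.4;0 0 0 0 0.99;0 0 0 0 0.99;0 0 0 0 0.99;0 0 0 0 0.99;0 0 0 0 0.99;0 0 0 0 0.99;0 0 0 0 0.99;0 0 0 0 0.99;0 0 0 0 0.99;0 0 0 0 0.99;0 0 0 0 0.9",
)

```text
clock: 12.32
eef_pos: [505.5, 96.8, 88.1]
tcp_rot: [-3.14, 0.0, 1.567]
contact_force: [0.6, -0.1, -0.6]
opening: 0.0
```

```bash
python3 w.py pics/w6.png
```

```text
12.375 [505.52069061  96.7866253   88.11441363] [-3.13975039e+00  3.66241514e-04  1.56108070e+00] -0.002590073598472663
```

View pics/w6.png

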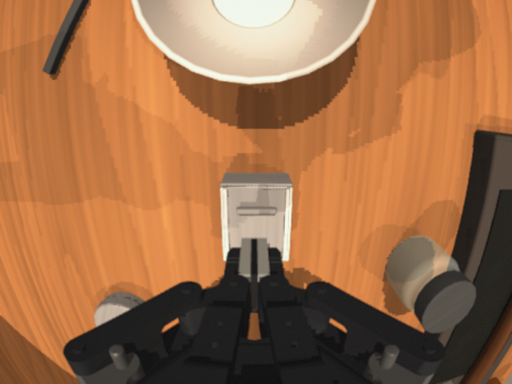

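```bash
python3 -c "
from h import *
crop(cv2.imread('pics/w6.png'),190,150,330,280,5,'pics/w6c.png')"
```

```text
(no output)
```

View pics/w6c.png

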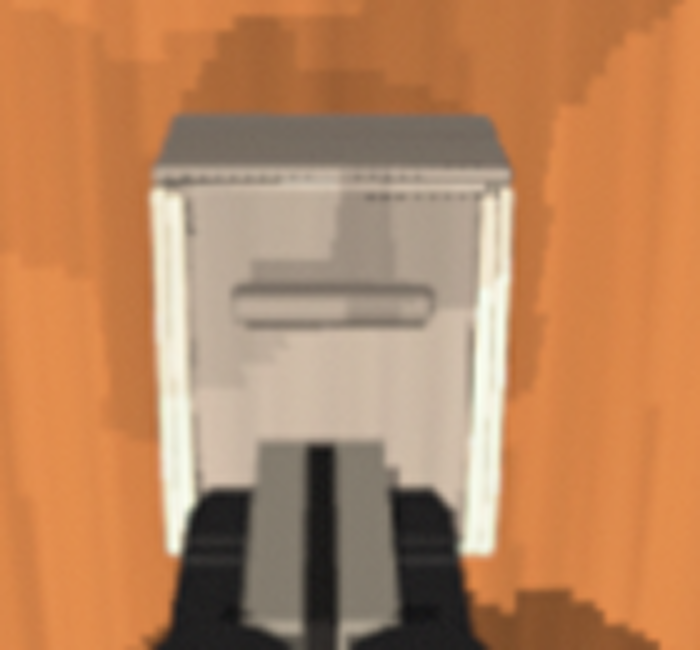

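```bash
python3 - <<'E'
from h import *
import pickle
c=pickle.load(open('pics/w6.png.cal','rb'))
f=lambda p:(190+(p[0]+.5)/5-.5,150+(p[1]+.5)/5-.5)
g=lambda p,z:at_z(c,*f(p),z,True)[:2]
for p,z in [((333,327),28),((333,167),28.5),((155,168),28.5),((511,168),28.5),((170,553),30),((490,553),30),((232,305),34),((434,305),34)]:print(p,g(p,z))
for y in (0,):
  for zz in (22,): print('tip', (proj(c,[505.5,96.8+11,88.1-22],True)-[190,150])*5, (proj(c,[505.5,96.8-11,88.1-22],True)-[190,150])*5)
E
```

```text
(333, 327) [507.89083072 102.39657196]
(333, 167) [507.9196603  124.57330424]
(155, 168) [485.27928776 124.55973447]
(511, 168) [530.60060915 124.38656329]
(170, 553) [484.93031824  68.60710294]
(490, 553) [529.95812353  68.38649617]
(232, 305) [495.02964017 108.00050401]
(434, 305) [520.6946015  107.89038512]
tip [311.06676975 417.00579787] [312.31953352 589.21599564]
```

Call:
carry_out(
  rows="0 -0.36 0 0.2 0;0 0 0 0.4 0;0 0 0 0.35 0;0 0 0 0.15 0;0 0 0 0.05 0;0 0 0 0 0",
)

```text
clock: 13.12
eef_pos: [506.3, 86.3, 54.7]
tcp_rot: [3.141, -0.0, 1.571]
contact_force: [-0.3, -0.2, 0.3]
opening: -0.003
```

```bash
python3 w.py pics/w7.png; python3 -c "
from h import *
crop(cv2.imread('pics/w7.png'),150,170,350,330,4,'pics/w7c.png')"
```

```text
13.175 [506.37812599  86.2232382   54.86999774] [ 3.14122641e+00 -5.71213560e-05  1.57132146e+00] -0.0014702542422951378
```

View pics/w7c.png

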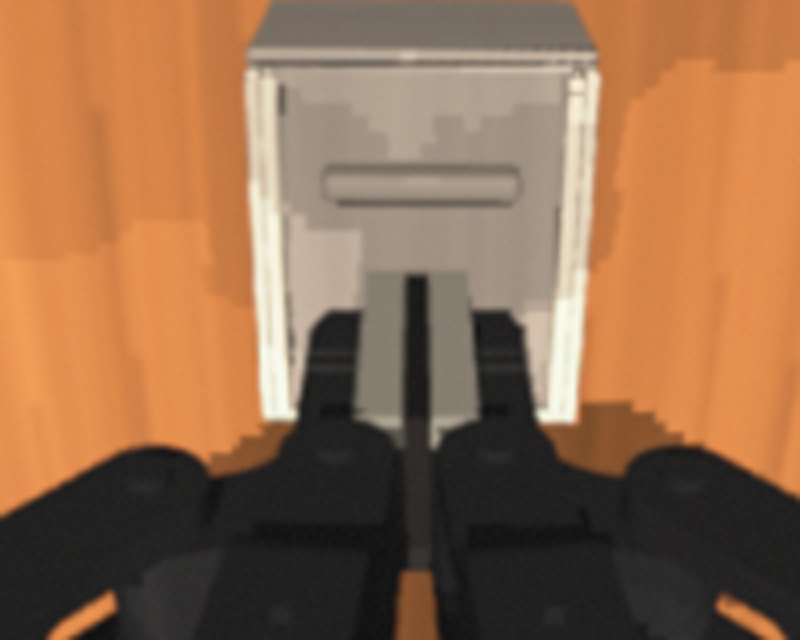

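Call:
carry_out(
  rows="0 0 0 0.05 0;0 0.15 0 0 0;0 0.15 0 0 0;0 0.15 0 0 0;0 0.15 0 0 0;0 0.15 0 0 0;0 0 0 0 0",
)

```text
clock: 14.05
eef_pos: [506.2, 109.0, 53.2]
tcp_rot: [-3.142, -0.0, 1.572]
contact_force: [0.7, 0.4, 0.2]
opening: 0.004
```

```bash
python3 w.py pics/w8.png; python3 -c "
from h import *
crop(cv2.imread('pics/w8.png'),150,130,350,290,4,'pics/w8c.png')"
```

```text
14.1 [506.13619795 108.79049816  53.16869798] [-3.14151330e+00  2.04710000e-05  1.57146518e+00] 0.0018893751099169557
```

View pics/w8c.png

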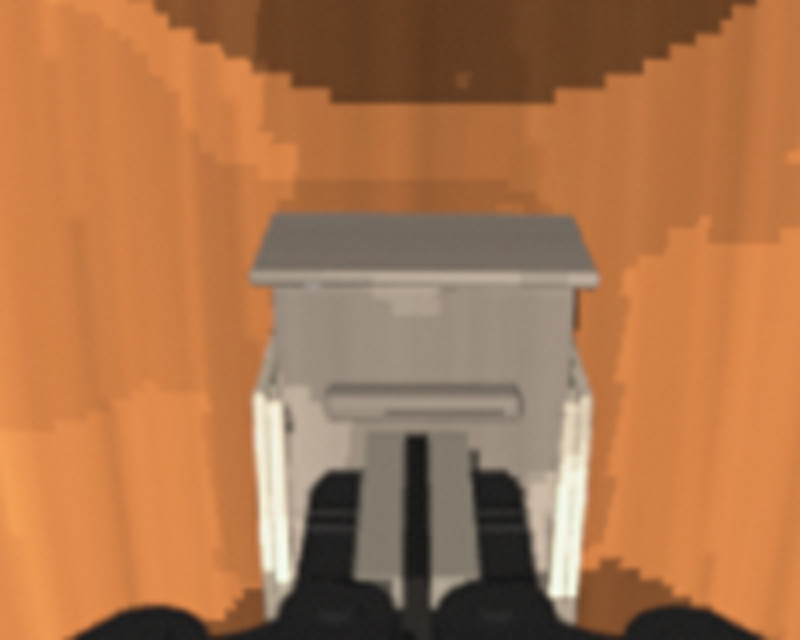

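Call:
carry_out(
  rows="0 0.15 0 0 0;0 0.15 0 0 0;0 0.15 0 0 0;0 0.15 0 0 0;0 0.15 0 0 0;0 0.12 0 0 0;0 0.08 0 0 0;0 0 0 0 0",
)

```text
clock: 15.1
eef_pos: [506.2, 137.3, 53.2]
tcp_rot: [3.142, 0.0, 1.571]
contact_force: [-0.5, 0.3, 1.1]
opening: 0.003
```

```bash
python3 w.py pics/w9.png; python3 -c "
from h import *
crop(cv2.imread('pics/w9.png'),150,150,350,310,4,'pics/w9c.png')"
```

```text
15.15 [506.2067807  137.17526499  53.23394238] [ 3.14152397e+00 -1.48754154e-05  1.57124843e+00] -0.0013719032556174116
```

View pics/w9c.png

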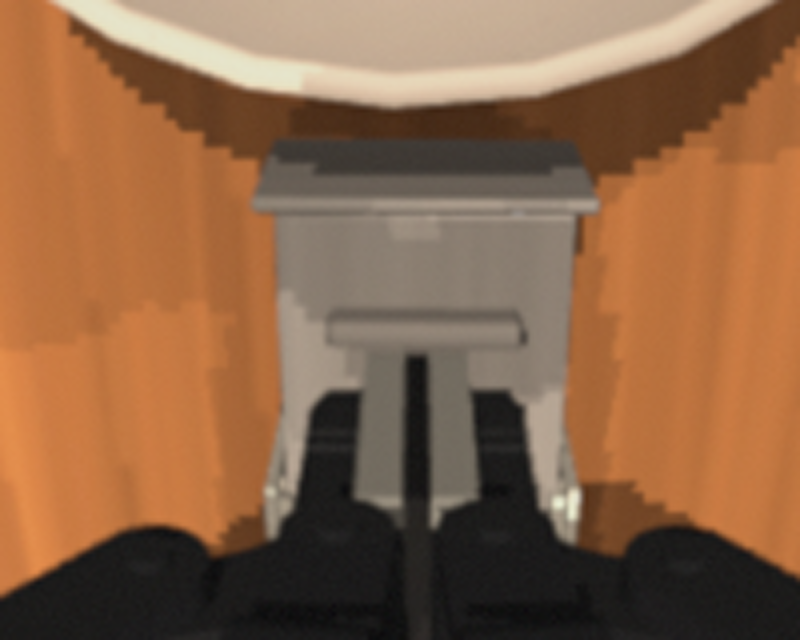

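Call:
carry_out(
  rows="0 0.06 0 0 0;0 0 0 0 0;0 0 0 -0.5 0;0 0 0 -0.8 0;0 -0.7 0 -0.3 0;0.8 -0.8 0 0 0;0.8 -0.4 0 0 0;1 -0.9 0 0 0;1 -0.4 0 0 0;1 0 0 0 0",
)

```text
clock: 16.4
eef_pos: [506.3, 42.6, 101.3]
tcp_rot: [3.142, -0.0, 1.57]
contact_force: [0.3, 0.2, 0.8]
opening: 0.998
```

```bash
python3 w.py pics/w10.png; python3 -c "
from h import *
crop(cv2.imread('pics/w10.png'),170,110,340,280,4,'pics/w10c.png')"
```

```text
16.45 [506.33947063  43.0945805  101.28256094] [ 3.14149943e+00 -2.69561605e-04  1.57015225e+00] 0.9989709599839922
```

View pics/w10c.png

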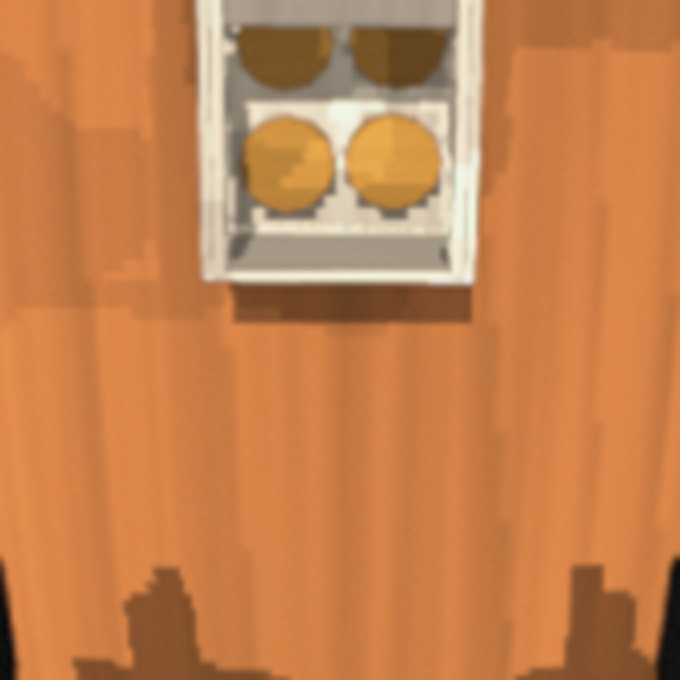

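View pics/w10.png

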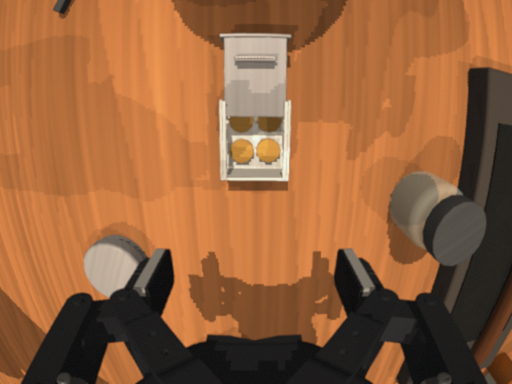

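```bash
python3 - <<'E'
from h import *
import pickle
c=pickle.load(open('pics/w10.png.cal','rb'))
f=lambda p:(170+(p[0]+.5)/4-.5,110+(p[1]+.5)/4-.5)
g=lambda p,z:at_z(c,*f(p),z,True)[:2]
for p,z in [((203,282),30),((475,282),30),((288,163),7),((394,163),7),((340,26),26)]:print(p,g(p,z))
crop(cv2.imread('pics/w10.png'),170,20,340,190,4,'pics/w10d.png')
E
```

```text
(203, 282) [484.66066654  68.98961421]
(475, 282) [530.59698138  68.91317421]
(288, 163) [498.35627433  85.0308003 ]
(394, 163) [517.79915987  85.00689328]
(340, 26) [507.83507766 111.46896395]
```

View pics/w10d.png

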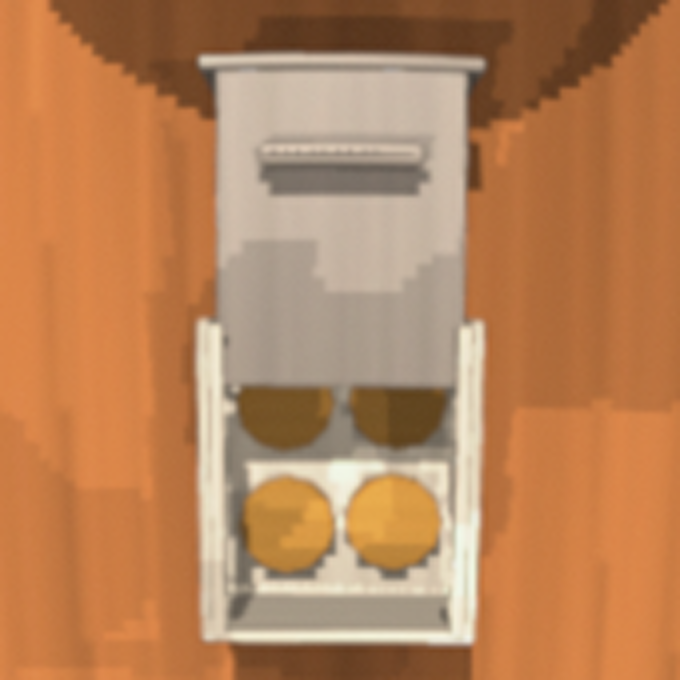

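Call:
carry_out(
  rows="1 0.5 0.02 0.1 0;1 0.7 0 0.5 0;1 0.37 0 0.5 0;1 0 0 0.6 0;1 0 0 0.5 0;1 0 0 0.2 0;1 0 0 0.09 0;0.8 0 0 0 0;0.65 0 0 0 0;0.55 0 0 0 0;0.5 0 0 0 0;0.4 0 0 0 0",
  newtons=40,
)

```text
clock: 17.95
eef_pos: [507.1, 90.0, 27.0]
tcp_rot: [3.141, -0.0, 1.571]
contact_force: [-0.5, -0.5, 5.9]
opening: 0.533
```

Call:
carry_out(
  rows="0.2 0 0 0 0;0 0 0 0 0;0 0 0 0 0;0 0 0 -0.1 0;0 0 0 -0.2 0;0 0 0 -0.35 0;0 0 0 -0.45 0;0 0 0 -0.45 0;0 0 0 -0.35 0;0 0 0 -0.2 0;0 0 0 -0.1 0;0 0 0 0 0",
)

```text
clock: 19.45
eef_pos: [506.7, 90.0, 92.5]
tcp_rot: [-3.141, 0.0, 1.571]
contact_force: [0.6, 0.7, -2.1]
opening: 0.53
```

```bash
python3 w.py pics/w11.png;python3 w.py pics/s11.png scene; python3 -c "
from h import *
crop(cv2.imread('pics/s11.png'),180,60,340,180,5,'pics/s11c.png')"
```

```text
19.5 [506.64315114  89.98811977  92.27290091] [-3.14123622e+00  6.91977042e-05  1.57108770e+00] 0.5281703999670299
19.55 [506.55153972  89.9682074   92.13894673] [-3.14094023e+00  1.22749796e-04  1.57112011e+00] 0.5305930820615999
```

View pics/w11.png

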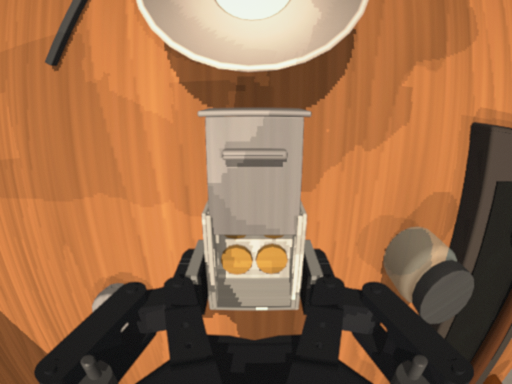

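View pics/s11c.png

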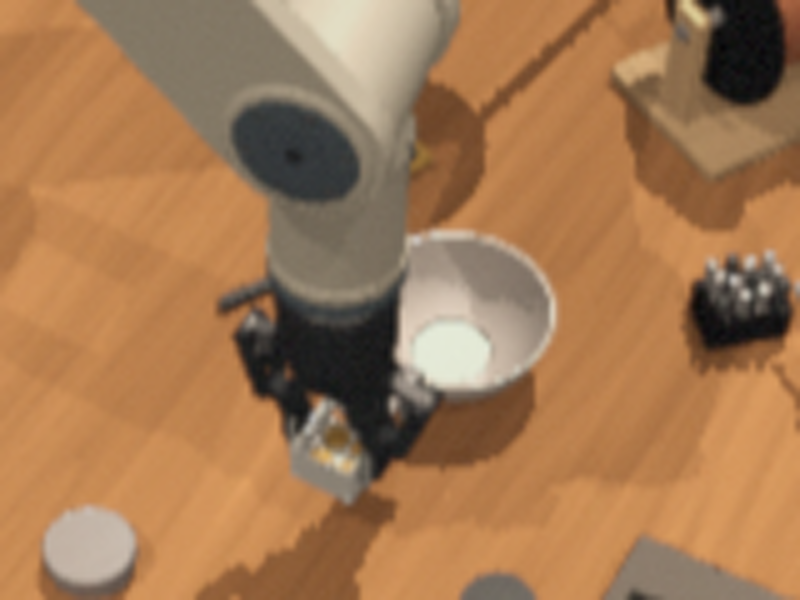

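Call:
carry_out(
  rows="0 0.15 0 0 0;0 0.3 0 0.05 0;0 0.3 0 0.05 0;0 0.3 0 0 0;0 0.3 0 0 0;0 0.15 0 0 0;0 0 0 0 0;0 0.33 0 0 0;0 0.66 0 0 0;0 1 0 0 0;0 0 0 0 0;0 0 0 0 0",
)

```text
clock: 21.05
eef_pos: [506.5, 195.2, 89.3]
tcp_rot: [-3.141, 0.0, 1.572]
contact_force: [0.5, 0.2, -1.8]
opening: 0.532
```

```bash
python3 w.py pics/w12.png
```

```text
21.1 [506.5071958  194.77460546  89.36335436] [-3.14123079e+00  2.44532959e-04  1.57148530e+00] 0.5309725903606769
```

View pics/w12.png

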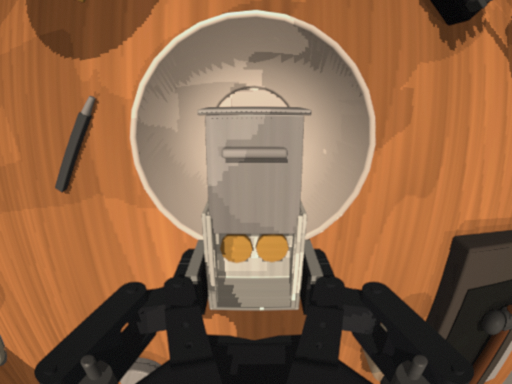

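Call:
carry_out(
  rows="0 -0.15 0 0 0;0 -0.25 0 0 0;0 -0.2 0 0 0;0 -0.07 0 0 0;0 0 0 0 0;0 0.33 0 0 0;0 0.66 0 0 0;0 1 0 0 0;0 -1 0 0 0;0 -0.66 0 0 0;0 -0.33 0 0 0;0 0 0 0 0",
)

```text
clock: 22.6
eef_pos: [506.9, 174.1, 89.6]
tcp_rot: [3.142, -0.0, 1.569]
contact_force: [0.8, 0.3, -1.7]
opening: 0.534
```

```bash
python3 w.py pics/w13.png
```

```text
22.65 [507.06622795 174.55440208  89.62613816] [ 3.14123944e+00 -3.56177623e-04  1.56978498e+00] 0.5291601291534962
```

View pics/w13.png

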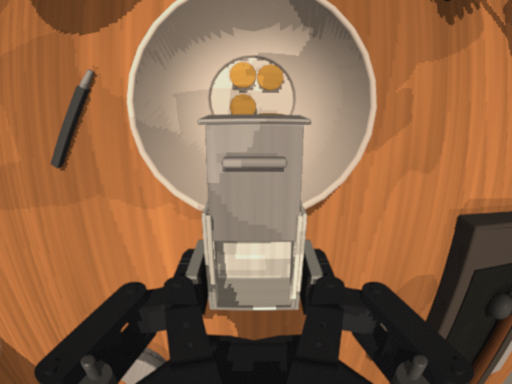

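Call:
carry_out(
  rows="0 0.33 0 0 0;0 0.66 0 0 0;0 1 0 0 0;0 -1 0 0 0;0 -0.66 0 0 0;0 -0.33 0 0 0;0 -0.4 0 0 0;0 -0.7 0 0 0;0 -0.7 0 0 0;0 -0.7 0 0 0;0 -0.35 0 0 0;0 0 0 0 0",
)

```text
clock: 24.15
eef_pos: [506.9, 88.6, 89.6]
tcp_rot: [3.141, -0.0, 1.57]
contact_force: [0.1, 0.7, -1.4]
opening: 0.533
```

```bash
python3 w.py pics/w14.png
```

```text
24.2 [506.99629013  89.12664092  89.57032916] [ 3.14134509e+00 -2.72207260e-04  1.57012000e+00] 0.5276725213498239
```

View pics/w14.png

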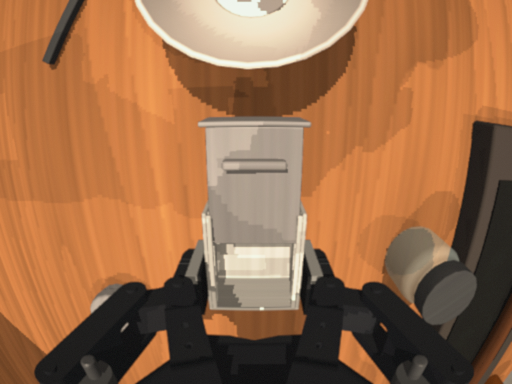

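```bash
python3 w.py pics/t14.png top;python3 w.py pics/s14.png scene; python3 -c "
from h import *
a=cv2.imread('pics/t14.png')[160:250,120:210];b=cv2.imread('pics/s14.png')[80:170,220:310]
cv2.imwrite('pics/ts14.png',cv2.resize(np.hstack([a,b]),None,fx=4.4,fy=4.4,interpolation=2))"
```

```text
24.25 [506.96582015  89.43222608  89.53990679] [ 3.14135617e+00 -2.39671082e-04  1.57077568e+00] 0.5286510042023278
24.3 [506.96565686  89.61225846  89.53409532] [ 3.14132278e+00 -2.36848045e-04  1.57120852e+00] 0.5322853610565321
```

View pics/ts14.png

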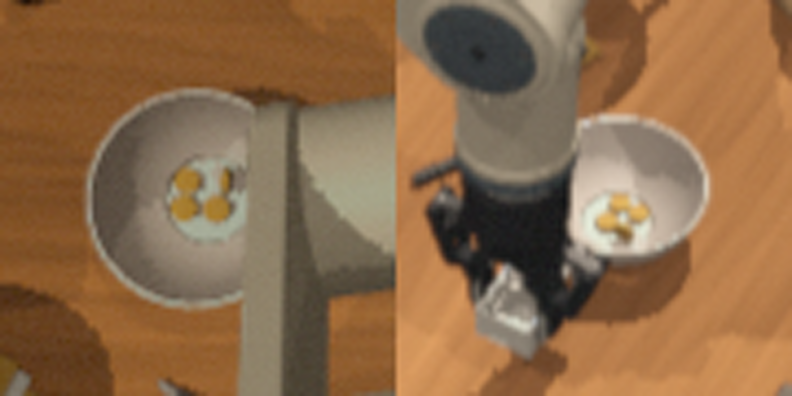

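```bash
python3 plan.py 507 89.6 90 90 469.8 153.9 90 250 23
```

```text
G 0.03 -0.02 0 -0.32;G 0.07 -0.04 0 -0.63;G 0.11 -0.05 0 -0.95;G 0.11 -0.03 0 -0.95;G 0.12 -0.01 0 -0.95;G 0.12 0 0 -0.95;G 0.12 0.02 0 -0.95;G 0.11 0.03 0 -0.95;G 0.11 0.05 0 -0.95;G 0.1 0.06 0 -0.95;G 0.09 0.07 0 -0.95;G 0.08 0.08 0 -0.95;G 0.07 0.09 0 -0.95;G 0.06 0.1 0 -0.95;G 0.04 0.11 0 -0.95;G 0.03 0.11 0 -0.95;G 0.01 0.12 0 -0.95;G -0 0.12 0 -0.95;G -0.02 0.12 0 -0.95;G -0.03 0.11 0 -0.95;G -0.05 0.11 0 -0.95;G -0.04 0.07 0 -0.63;G -0.02 0.03 0 -0.32
[0.12 0.12 0.   0.95]
```

Call:
carry_out(
  rows="0 0.03 -0.02 0 -0.32;0 0.07 -0.04 0 -0.63;0 0.11 -0.05 0 -0.95;0 0.11 -0.03 0 -0.95;0 0.12 -0.01 0 -0.95;0 0.12 0 0 -0.95;0 0.12 0.02 0 -0.95;0 0.11 0.03 0 -0.95;0 0.11 0.05 0 -0.95;0 0.1 0.06 0 -0.95;0 0.09 0.07 0 -0.95;0 0.08 0.08 0 -0.95",
)

```text
clock: 25.8
eef_pos: [487.3, 123.4, 89.5]
tcp_rot: [3.141, 0.0, 3.035]
contact_force: [0.1, -0.6, -1.3]
opening: 0.532
```

Call:
carry_out(
  rows="0 0.07 0.09 0 -0.95;0 0.06 0.1 0 -0.95;0 0.04 0.11 0 -0.95;0 0.03 0.11 0 -0.95;0 0.01 0.12 0 -0.95;0 0 0.12 0 -0.95;0 -0.02 0.12 0 -0.95;0 -0.03 0.11 0 -0.95;0 -0.05 0.11 0 -0.95;0 -0.04 0.07 0 -0.63;0 -0.02 0.03 0 -0.32;0 0 0 0 0",
)

```text
clock: 27.3
eef_pos: [469.2, 153.5, 89.5]
tcp_rot: [-3.141, 0.0, -1.926]
contact_force: [-0.3, 0.1, -1.8]
opening: 0.528
```

```bash
python3 w.py pics/w15.png
```

```text
27.35 [469.24195414 153.40593517  89.50608302] [-3.14148561e+00  1.55613064e-04 -1.92681598e+00] 0.5334977853735705
```

View pics/w15.png

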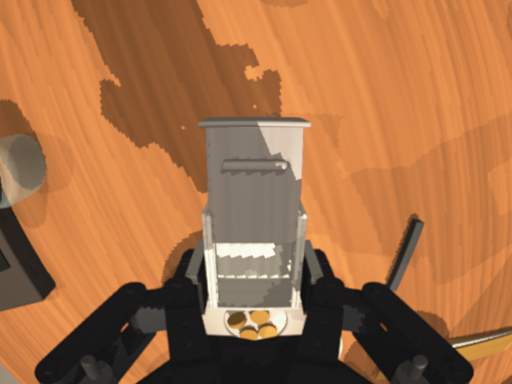

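```bash
python3 - <<'E'
from h import *
import pickle
c=pickle.load(open('pics/w15.png.cal','rb'))
for p in [(395,285),(418,220)]:print(at_z(c,*p,8,True))
E
```

```text
[375.01748086 267.3462973    8.        ]
[345.22498119 209.19434083   8.        ]
```

Call:
carry_out(
  rows="0 0 0 0.25 0;0 0 0 0.5 0;0 0 0 0.5 0;0 0 0 0.4 0;0 0 0 0.25 0;0 0 0 0.1 0;0 0 0 0.04 0;0 0 0 0.03 0;0 0 0 0 0",
)

```text
clock: 28.48
eef_pos: [469.4, 153.0, 27.6]
tcp_rot: [-3.141, 0.0, -1.926]
contact_force: [-0.1, 0.3, -2.0]
opening: 0.53
```

Call:
carry_out(
  rows="0 0 0 0.03 0;0 0 0 0.02 0;0 0 0 0 0",
)

```text
clock: 28.85
eef_pos: [469.5, 153.0, 27.0]
tcp_rot: [-3.141, 0.0, -1.927]
contact_force: [-3.3, -0.7, 16.1]
opening: 0.53
```

Contact. Release to moderate width, then rise.

Call:
carry_out(
  rows="0.55 0 0 0 0;0.6 0 0 0 0;0.7 0 0 0 0;0.75 0 0 0 0;0.75 0 0 0 0;0.75 0 0 -0.3 0;0.75 0 0 -0.6 0;0.75 0 0 -1 0;0.75 0 0 -1 0;0.75 0 0 -1 0;0.75 0 0 -0.5 0;0.75 0 0 0 0",
)

```text
clock: 30.35
eef_pos: [469.8, 153.1, 158.8]
tcp_rot: [-3.14, 0.001, -1.927]
contact_force: [0.6, -0.6, -0.4]
opening: 0.75
```

Call:
carry_out(
  rows="0.75 0 0 -1 0;0.75 0.5 0 -1 0;0.75 1 0 -0.5 0;0.75 1 0 0 0;0.75 1 0 0 0;0.75 1 0 0 0;0.75 1 0 0 0;0.75 1 0 0 0;0.75 0.5 0 0 0;0.75 0 0 0 0",
)

```text
clock: 31.6
eef_pos: [395.8, -44.3, 232.3]
tcp_rot: [3.141, -0.0, -1.928]
contact_force: [1.2, 0.2, 0.5]
opening: 0.75
```

```bash
python3 w.py pics/t16.png top;python3 w.py pics/s16.png scene; python3 -c "
from h import *
a=cv2.imread('pics/t16.png')[160:260,120:220];b=cv2.imread('pics/s16.png')[80:180,210:310]
cv2.imwrite('pics/ts16.png',cv2.resize(np.hstack([a,b]),None,fx=4,fy=4,interpolation=2))"
```

```text
31.65 [396.14067309 -43.83288553 232.48497318] [ 3.14097003e+00  1.95973857e-04 -1.92773840e+00] 0.749697928712473
31.7 [396.34555371 -43.54497388 232.63247396] [ 3.14120779e+00  2.49249083e-04 -1.92694126e+00] 0.753430804216404
```

View pics/ts16.png

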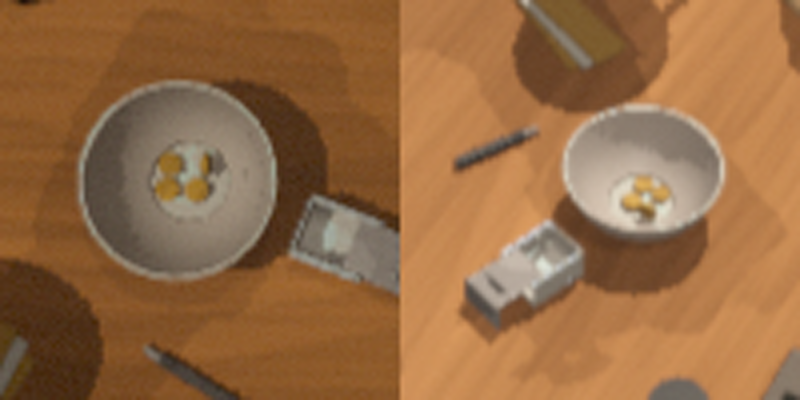

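View pics/t16.png

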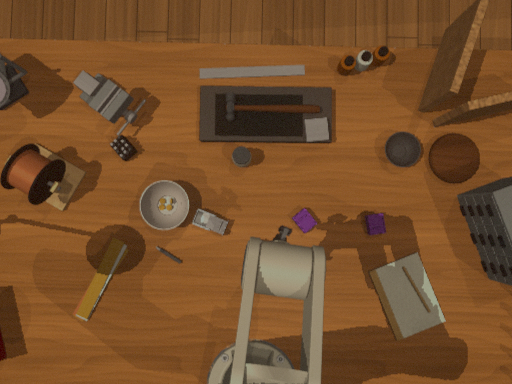

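View pics/s16.png

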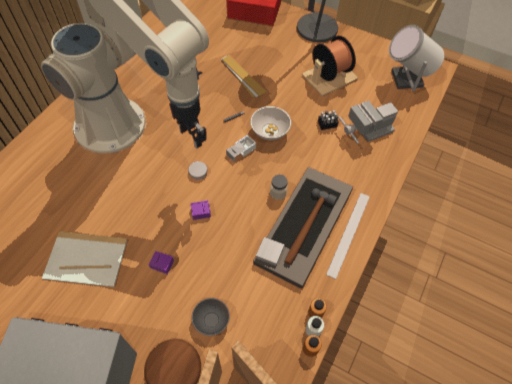

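```bash
python3 -c "
from rig import r
print(r.sign_off())"
```

```text
the job is handed in; nothing more can be done
None
```

The four blanks are in the white bowl, and the empty tin stands upright on the bench about 15 mm from its rim. I handed the job in at about 31.7 s of the 69 s allowed.

- **Carry:** I pinched the tin lengthwise, which pushed the lid shut, and carried it to the bowl that way.
- **Lid:** I set the tin level beside the bowl and pushed the lid wide open by its thumb ridge. The tin did not move.
- **Emptying:** The arm's moves cannot tilt the tool, so I did not tip the tin. I held it by its side walls, level over the bowl, and threw the blanks out of the open front with short forward-and-stop strokes. The task said to tip them, so this differs in method.

**Last checks:**
- The top and scene cameras show all four blanks in the bowl; one seems to be standing on edge or leaning.
- The tin is empty and its lid is still open, though about 3 mm short of its stop.
- The bowl shows at the same place in the image as at the start, and I saw nothing else moved. The arm is clear of everything.
- The highest force I read was about 16 N, from touching the tin down on the bench.
- No checks disagreed with each other.

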